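# Set up the still life with level tops

### The job

Set up the drawing class's still life: stand each of the three round plaster solids upright in the middle of a wooden plinth of its own, the tallest on the lowest plinth, the cone-topped one on the middle-height plinth and the low drum on the highest, so that all their tops come out level. Plaster chips, so set each one down gently rather than dropping it, and leave the three flat-sided plaster solids standing where they are.

Things in the scene. Friction and masses are not known exactly. Their poses are not given: they have to be found in the camera images.
- tall_cylinder_center (a point): Round plaster solid, white: plain upright cylinder, 40 mm diameter, 90 mm tall, flat top. Loose, standing on the table, about 0.13 kg. The point is its centre, half-way up; its z axis points up along its axis.
- cone_post_center (a point): Round plaster solid, white: upright cylinder of 48 mm diameter up to 38 mm height, topped by a cone whose point is 65 mm above its foot. Loose, standing on the table, about 0.11 kg. Grip it on its cylindrical part. The point is its centre, half-way up; its z axis points up along its axis. So the point is 32.5 mm above the foot.
- drum_center (a point): Round plaster solid, white: low drum (short cylinder), 56 mm diameter, 40 mm tall, flat top. Loose, standing on the table, about 0.12 kg. The point is its centre, half-way up; its z axis points up along its axis.
- tall_prism_center (a point): Flat-sided plaster solid, white: upright square prism 40 x 40 mm, 90 mm tall. Loose; to be left alone. The point is its centre, half-way up; its z axis points up along its axis.
- pyramid_post_center (a point): Flat-sided plaster solid, white: square block 48 x 48 mm up to 38 mm height, topped by a four-sided pyramid whose point is 65 mm above its foot. Loose; to be left alone. The point is its centre, half-way up; its z axis points up along its axis.
- square_block_center (a point): Flat-sided plaster solid, white: low square block 52 x 52 mm, 40 mm tall. Loose; to be left alone. The point is its centre, half-way up; its z axis points up along its axis.
- plinth_low_top (a point): Light wooden plinth, the lowest of three: a solid block 76 x 76 mm, 20 mm high, fixed to the table. The point is the centre of its top face, 20 mm above the table; z points up, x and y along its sides.
- plinth_mid_top (a point): Light wooden plinth, the middle-height of three: a solid block 76 x 76 mm, 45 mm high, fixed to the table. The point is the centre of its top face, 45 mm above the table; z points up, x and y along its sides.
- plinth_high_top (a point): Light wooden plinth, the highest of three: a solid block 76 x 76 mm, 70 mm high, fixed to the table. The point is the centre of its top face, 70 mm above the table; z points up, x and y along its sides.
Mind the look-alikes: they are no part of the job. Leave any purple or turquoise look-alike of the part that bears tall_cylinder_center alone.

How it is judged:
At the end, for the whole second after the job is handed in: Tall cylinder on the lowest plinth, cone-topped post on the middle, drum on the highest: each within 15 mm of the plinth's centre, foot within 5 mm of its top, tilt under 0.1 rad, speed under 0.02 m/s; flat-sided solids within 20 mm of their starts, tilt under 0.1 rad (horizontal distance between tall_cylinder_center and plinth_low_top below 0.015 m and z of tall_cylinder_center in the frame of plinth_low_top between 0.04 and 0.05 m and angle between each of tall_cylinder_center, cone_post_center, drum_center, tall_prism_center, pyramid_post_center, square_block_center's own z axis and vertical below 0.1 rad and linear speed of each of tall_cylinder, cone_post, drum below 0.02 m/s and horizontal distance between cone_post_center and plinth_mid_top below 0.015 m and z of cone_post_center in the frame of plinth_mid_top between 0.0275 and 0.0375 m and horizontal distance between drum_center and plinth_high_top below 0.015 m and z of drum_center in the frame of plinth_high_top between 0.015 and 0.025 m and distance of each of tall_prism_center, pyramid_post_center, square_block_center from where it was at the start of the episode below 0.02 m); the robot touches nothing.
It fails at once if a flat-sided solid is shifted by more than 20 mm or knocked over (distance of any of tall_prism_center, pyramid_post_center, square_block_center from where it was at the start of the episode above 0.02 m).
It fails at once if a round solid is dropped or thrown: it moves faster than 0.6 m/s (a fall of about 18 mm) while the fingers do not touch it ((linear speed of tall_cylinder above 0.6 m/s and contact force between the fingers and tall_cylinder below 0.05 N) or (linear speed of cone_post above 0.6 m/s and contact force between the fingers and cone_post below 0.05 N) or (linear speed of drum above 0.6 m/s and contact force between the fingers and drum below 0.05 N)).
It also fails if it takes over 83 s, if anything falls off the work surface, if the arm or the gripper's body presses on something with over 40 N, if the wrist force passes 120 N, or if a joint passes its speed limit or range.

### The arm

A 6-joint arm with a two-finger parallel gripper is mounted at the origin on the work surface. World frame = base frame: x ahead of the robot, y to its left, z up, the work surface at z = 0. Lengths are in m, angles in rad, forces in N, time in s.
With the tool pointing down it reaches from about 0.35 to 0.975 m from the base axis. Payload 4.9 kg.
Tool frame: the origin (TCP) lies at the very end of the fingers, on their centre line; the grasp point (between the pads) lies 19 mm behind it; x points along the fingers, y is the direction in which the jaws open and shut, and the axes are right-handed (so a half turn about x gives the same grasp; the last joint's range is limited). The gripper opens to 85 mm and grips with 20 to 120 N. Pads are 22 mm wide; open, the fingers measure 114 mm over their backs; the gripper's body (76 mm by 85 mm) begins 54 mm behind the grasp point. The pads swing forward as they close: fully open they stand 13 mm farther back than shut.
Start: joints at [-1.339, 0.053, 1.613, -0, 1.476, -0.119], TCP at [0.215, -0.587, 0.231] pointing down, gripper open.
Joint ranges: [-3.01, 3.01], [-1.01, 2.22], [0.06, 2.58], [-1.02, 4.17], [0.09, 2.62], [-3.14, 3.14]. Speed limits (rad/s): [2.57, 2.57, 3.14, 3.14, 3.14, 3.14].

### API

Orientations are given as a unit quaternion [w, x, y, z].
In Python, from plant import manip gives the robot as it stands.
- The arm moves only by the tool play_rows, never from a script. Its argument "plan" is a list of rows, each a list of 5 numbers: the shift along the tool's x, y, z in mm, then the turn about the tool's x in rad, then the closure, from -1 (fully open) to 1 (shut). A call has 1 to 8 rows; each row is the pose to reach, as a shift and turn from the pose commanded when the call began, along the tool's axes at that moment; what a row does not reach only later rows make up. A row lasts 1/8 s, in which the tool goes at most 62.5 mm and 10.7 degrees, less where a joint would pass 70% of its speed; a pose out of reach is approached as far as the arm can. A call with a gripper value outside its range is refused whole. The fingers move at their own pace and stop on an object; the grip force is fixed at half the most. Time passes only in rows, so rows that repeat a pose let the fingers close. It gives the time, the measured TCP pose, the force and the opening at its end, in the units of the state.
- manip.state(): the state, without advancing time (a new reading comes with each control period).
- manip.grab_frame(name): name is "scene" or "side" or "wrist"; returns a dict with "img" (400x640x3 uint8, red, green, blue), "range_z" (400x640 float32, m along the optical axis (not along the pixel's ray), 0 where there is no reading), "fx", "fy", "cx", "cy" (pixels), "origin" and "rotation" of the camera in the world. Camera axes: x right, y up, looking along -z (the intrinsics and any distortion apply to the point x, -y, -z); pixel columns grow to the right and rows downward; lengths in m; the calibration is good to about 2 mm. A picture is of the moment at which its call begins.
- manip.job_done(): hands the job in, once; it reports no verdict.
The state is a dict: "time": time; "joint_pos": joint angles; "joint_vel": joint speeds; "joint_efforts": joint torques, N m; "tool_pos": TCP position; "tool_rot": TCP orientation; "contact_force": force on the tool from outside, world axes, zero at the start; "ft_torque": the same for the moment, N m; "gripper_width": opening from 0.0 (shut) to 1.0 (fully open).
Only numpy, scipy, OpenCV 4.12 (cv2) and the standard library are available. Lean on these libraries where they do the work, as an engineer would, in place of code of your own. Each camera call takes 0.05 s, during which the arm holds its last target. There are 200 camera calls.

## Working session

There is one attempt and no reset: what is moved stays moved. The work goes in short steps, Python scripts to look and compute and a tool call to move; the robot and the scene stay as the last step left them, time stands still between calls to the robot, and variables do not carry over. Pictures are saved under pics/ and viewed, about 12 in all and at most 16, crops included, and the job is handed in when it is done.

Besides the shell and the picture viewer there is one more tool, called after "Request:" by a JSON object that holds its "method" and its "body". play_rows: Moves the arm, as the interface text tells. Its arguments: {"type":"object","properties":{"plan":{"type":"array"}},"required":["plan"]}

```bash
mkdir -p pics; cat > h.py <<'E'
import numpy as np, cv2
from plant import manip
def grab(n,save=None):
    f=manip.grab_frame(n)
    if save: cv2.imwrite(f'pics/{save}.png',f['img'][:,:,::-1])
    return f
def cloud(f):
    z=f['range_z'];v,u=np.mgrid[0:z.shape[0],0:z.shape[1]]
    p=np.stack([(u-f['cx'])/f['fx']*z,-(v-f['cy'])/f['fy']*z,-z],-1)
    return p@np.array(f['rotation']).T+np.array(f['origin'])
E
python3 - <<'E'
from h import *
for n in('scene','side'):
    f=grab(n,n); print(n,f['origin'],np.round(f['rotation'],3).tolist(),f['fx'],[k for k in f]); np.save(n+'.npy',cloud(f))
s=manip.state(); print(s)
E
```

```text
scene [ 1.53471818 -0.54329596  0.76132477] [0.755, 0.421, 0.239, 0.442] 494.3861228119341 ['img', 'range_z', 'fx', 'fy', 'cx', 'cy', 'origin', 'rotation']Traceback (most recent call last):
  File "<stdin>", line 3, in <module>
  File "h.py", line 10, in cloud
    return p@np.array(f['rotation']).T+np.array(f['origin'])
           ~^~~~~~~~~~~~~~~~~~~~~~~~~~
ValueError: matmul: Input operand 1 has a mismatch in its core dimension 0, with gufunc signature (n?,k),(k,m?)->(n?,m?) (size 4 is different from 3)
```

```bash
cat > h.py <<'E'
import numpy as np, cv2
from scipy.spatial.transform import Rotation as R
from plant import manip
def rot(q): return R.from_quat(np.roll(q,-1)).as_matrix()
def grab(n,save=None):
    f=manip.grab_frame(n)
    if save: cv2.imwrite(f'pics/{save}.png',f['img'][:,:,::-1])
    return f
def cloud(f):
    z=f['range_z'];v,u=np.mgrid[0:z.shape[0],0:z.shape[1]]
    p=np.stack([(u-f['cx'])/f['fx']*z,-(v-f['cy'])/f['fy']*z,-z],-1)
    return p@rot(f['rotation']).T+np.array(f['origin'])
E
python3 - <<'E'
from h import *
for n in('scene','side'):
    f=grab(n,n+'1'); print(n,f['origin'],f['fx']); c=cloud(f);np.save(n+'.npy',c); print(c[::80,::80].round(3)[2:4].tolist())
s=manip.state(); print(s, rot(s['tool_rot']).round(3))
E
```

```text
scene [ 1.53471818 -0.54329596  0.76132477] 494.3861228119341
[[[-0.211, -0.713, -0.004], [-0.079, -0.487, 0.0], [0.042, -0.258, -0.001], [0.164, -0.028, -0.002], [0.291, 0.203, -0.002], [0.417, 0.437, -0.002], [0.571, 0.641, 0.018], [0.047, 1.967, -0.558]], [[0.291, -0.725, 0.006], [0.382, -0.551, 0.003], [0.473, -0.375, -0.001], [0.573, -0.198, 0.0], [0.672, -0.02, 0.001], [0.836, 0.099, 0.066], [0.898, 0.301, 0.033], [0.967, 0.524, -0.002]]]
side [0.27098107 0.59352789 0.65481063] 386.8503731168794
[[[1.671, 0.208, -0.096], [1.669, -0.02, -0.232], [1.677, -0.363, -0.441], [0.915, -0.096, 0.002], [0.718, -0.219, 0.001], [0.518, -0.342, 0.001], [0.315, -0.468, 0.0], [0.2, 0.078, 0.371]], [[1.671, 0.339, -0.355], [0.943, 0.365, 0.072], [0.872, 0.244, 0.001], [0.717, 0.151, 0.001], [0.562, 0.054, -0.003], [0.402, -0.04, -0.001], [0.241, -0.138, -0.001], [0.156, 0.099, 0.264]]]
{'time': 0.15, 'joint_pos': array([-1.33900287e+00,  5.32329534e-02,  1.61397698e+00,  2.41154436e-05,
        1.47600781e+00, -1.19036520e-01]), 'joint_vel': array([-0.00070479, -0.00156814, -0.00514901,  0.00162072, -0.00126456,
        0.00202257]), 'joint_efforts': array([ 7.59809045e-04, -3.94243383e+01, -3.70721269e+01, -4.98580710e-05,
        4.68317448e-03,  2.08812509e-05]), 'tool_pos': array([ 0.21467098, -0.58645792,  0.2303292 ]), 'tool_rot': array([-0.12282703, -0.69623167, -0.12397528,  0.69627948]), 'contact_force': array([-0.82201568,  0.67395553, -0.34222965]), 'ft_torque': array([ 0.01720446, -0.06003485, -0.00056498]), 'gripper_width': 0.9973869880534073} [[-0.     0.344 -0.939]
 [ 0.002 -0.939 -0.344]
 [-1.    -0.002 -0.   ]]
```

View pics/scene1.png

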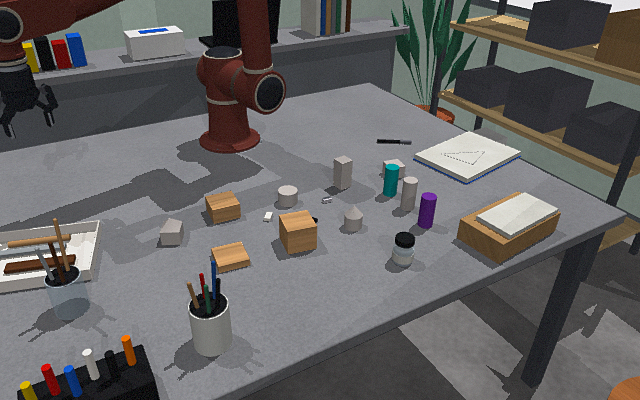

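View pics/side1.png

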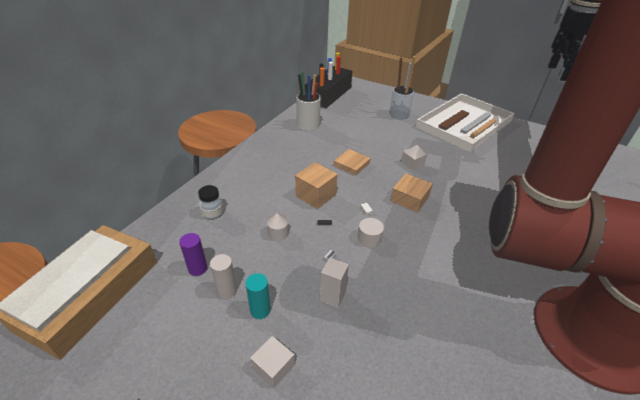

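The scene view has the drum at (288,196), the cone post at (352,218), and the tall cylinder at (409,194) between turquoise (391,180) and purple (427,210). The plinths are low (230,257), mid (222,207) and high (298,231). The flat-sided solids are the prism (343,172), block (394,170) and pyramid (172,232). The side view agrees.

```bash
python3 - <<'E'
from h import *
A=[]
for n in('scene','side'):
    c=np.load(n+'.npy').reshape(-1,3); im=cv2.imread(f'pics/{n}1.png').reshape(-1,3)
    m=(c[:,0]>.35)&(c[:,0]<1.0)&(abs(c[:,1])<.5)&(c[:,2]>.008)&(c[:,2]<.12)
    A.append(np.c_[c[m],im[m]])
P=np.vstack(A)
g=np.zeros((400,500),np.uint8); ij=((P[:,:2]-[.3,-.5])/.0025).astype(int); g[ij[:,1],ij[:,0]]=255
g=cv2.morphologyEx(g,cv2.MORPH_CLOSE,np.ones((3,3)))
n,l,st,_=cv2.connectedComponentsWithStats(g)
lab=l[ij[:,1],ij[:,0]]
for k in range(1,n):
    q=P[lab==k]
    if len(q)<60: continue
    h=np.percentile(q[:,2],98); t=q[q[:,2]>h-.006]
    r=cv2.minAreaRect((t[:,:2]*1000).astype(np.float32)); (ecx,ecy),er=cv2.minEnclosingCircle((t[:,:2]*1000).astype(np.float32))
    print(k,len(q),'h',h.round(4),'mean',t[:,:2].mean(0).round(4),'rect',np.round(r[0],0),np.round(r[1],0),round(r[2]),'circ',round(ecx),round(ecy),round(er),'col',q[:,3:].mean(0).astype(int),'bb',q[:,:2].min(0).round(3),q[:,:2].max(0).round(3))
E
```

```text
1 73 h 0.0319 mean [ 0.3596 -0.4975] rect [ 363. -497.] [25.  6.] 1 circ 363 -497 12 col [141 147 152] bb [ 0.35 -0.5 ] [ 0.383 -0.493]
2 76 h 0.0699 mean [ 0.888  -0.4987] rect [ 888. -498.] [64.  4.] 2 circ 888 -498 32 col [51 52 54] bb [ 0.855 -0.5  ] [ 0.92  -0.494]
4 2963 h 0.1145 mean [ 0.8555 -0.37  ] rect [ 854. -368.] [46. 51.] 41 circ 851 -372 29 col [ 97 100 100] bb [ 0.813 -0.41 ] [ 0.894 -0.33 ]
5 867 h 0.0597 mean [ 0.4834 -0.3419] rect [ 482. -342.] [19. 26.] 61 circ 482 -340 14 col [134 138 145] bb [ 0.45  -0.376] [ 0.517 -0.311]
7 1272 h 0.0224 mean [ 0.6325 -0.2461] rect [ 633. -247.] [79. 83.] 83 circ 632 -246 55 col [ 98 142 185] bb [ 0.589 -0.29 ] [ 0.676 -0.203]
8 1759 h 0.0469 mean [ 0.4354 -0.1886] rect [ 436. -190.] [79. 81.] 85 circ 435 -189 54 col [ 84 118 153] bb [ 0.392 -0.231] [ 0.479 -0.147]
9 2611 h 0.072 mean [ 0.6502 -0.0728] rect [652. -73.] [79. 83.] 80 circ 652 -74 55 col [ 83 118 153] bb [ 0.605 -0.119] [ 0.698 -0.028]
10 102 h 0.0127 mean [ 0.5132 -0.0901] rect [514. -92.] [18. 36.] 48 circ 516 -91 19 col [214 218 222] bb [ 0.497 -0.107] [ 0.533
[... 766 characters left out ...]
] bb [0.721 0.24 ] [0.766 0.284]
18 1273 h 0.0917 mean [0.5683 0.2774] rect [570. 277.] [40. 43.] 69 circ 570 276 23 col [114 113  25] bb [0.548 0.253] [0.595 0.297]
19 1275 h 0.0917 mean [0.6526 0.2751] rect [654. 274.] [39. 43.] 50 circ 655 274 22 col [128 132 139] bb [0.632 0.251] [0.677 0.295]
20 12018 h 0.0743 mean [0.8885 0.4195] rect [891. 415.] [106. 180.] 5 circ 891 417 102 col [129 149 164] bb [0.805 0.291] [0.961 0.5  ]
21 1490 h 0.042 mean [0.4817 0.3571] rect [484. 355.] [54. 56.] 81 circ 484 355 36 col [162 167 176] bb [0.453 0.326] [0.517 0.386]
22 123 h 0.0207 mean [0.4826 0.4926] rect [491. 490.] [ 19. 116.] 90 circ 491 498 58 col [137 143 144] bb [0.433 0.48 ] [0.549 0.5  ]
```

```bash
cat > go.py <<'E'
import sys
from h import *
s=manip.state(); r=rot(s['tool_rot']); p=s['tool_pos']
print('t',s['time'],'tcp',p.round(4),'w',round(s['gripper_width'],3),'F',s['contact_force'].round(1),'x',r[:,0].round(3),'y',r[:,1].round(3))
for a in sys.argv[1:]:
    d=np.array(eval('['+a+']'))-p; print(a,(r.T@d*1000).round(0),'dist',round(np.linalg.norm(d)*1000))
E
python3 go.py .4675,-.0065,.20 .4675,-.0065,.008
```

```text
t 0.15 tcp [ 0.2147 -0.5865  0.2303] w 0.997 F [-0.8  0.7 -0.3] x [-0.     0.002 -1.   ] y [ 0.344 -0.939 -0.002]
.4675,-.0065,.20 [  31. -458. -437.] dist 633
.4675,-.0065,.008 [ 223. -457. -437.] dist 671
```

Request:
{"method": "play_rows", "body": {"plan": [[3, -40, -38, 0, -1], [6, -80, -76, 0, -1], [9, -120, -115, 0, -1], [12, -160, -153, 0, -1], [15, -200, -191, 0, -1], [18, -240, -229, 0, -1], [21, -280, -267, 0, -1], [24, -320, -306, 0, -1]]}}

```text
time: 1.15
tool_pos: [0.3924, -0.1795, 0.2071]
tool_rot: [0.123, 0.696, 0.123, -0.696]
contact_force: [0.8, -0.4, -0.1]
gripper_width: 1.008
```

Request:
{"method": "play_rows", "body": {"plan": [[3, -40, -38, 0, -1], [5, -80, -76, 0, -1], [6, -120, -115, 0, -1], [7, -138, -131, 0, -1], [7, -138, -131, 0, -1]]}}

```text
time: 1.78
tool_pos: [0.4677, -0.0053, 0.1999]
tool_rot: [-0.124, -0.696, -0.125, 0.696]
contact_force: [0.2, -0.1, -1.2]
gripper_width: 1.001
```

```bash
python3 go.py .4675,-.0065,.008; python3 - <<'E'
from h import *
f=grab('wrist','wrist1')
E
```

```text
t 1.775 tcp [ 0.4677 -0.0053  0.1999] w 1.001 F [ 0.2 -0.1 -1.2] x [-0.001  0.    -1.   ] y [ 0.347 -0.938 -0.   ]
.4675,-.0065,.008 [192.   1.   0.] dist 192
```

View pics/wrist1.png

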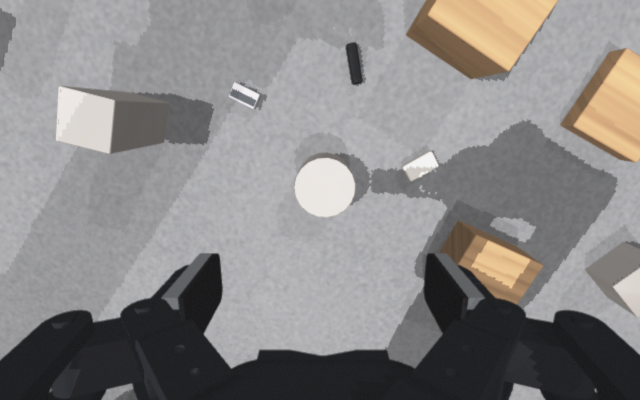

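The wrist view shows the drum at (325,187), centred between the fingertips (midpoint about 322), with nothing in the fingers' way.

Request:
{"method": "play_rows", "body": {"plan": [[45, 0, 0, 0, -1], [90, 1, 0, 0, -1], [135, 1, 0, 0, -1], [170, 1, 0, 0, -1], [192, 1, 0, 0, -1], [192, 1, 0, 0, -1], [192, 1, 0, 0, 1], [192, 1, 0, 0, 1]]}}

```text
time: 2.82
tool_pos: [0.4698, -0.0081, 0.0105]
tool_rot: [0.124, 0.697, 0.123, -0.695]
contact_force: [-1.3, 1.1, 0.7]
gripper_width: 0.634
```

Request:
{"method": "play_rows", "body": {"plan": [[0, 0, 0, 0, 1], [0, 0, 0, 0, 1], [0, 0, 0, 0, 1], [-10, 0, 0, 0, 1], [-20, 0, 0, 0, 1], [-30, 0, 0, 0, 1]]}}

```text
time: 3.58
tool_pos: [0.468, -0.0075, 0.0389]
tool_rot: [-0.123, -0.696, -0.123, 0.696]
contact_force: [-0.5, 0.6, -1.0]
gripper_width: 0.639
```

```bash
python3 go.py .4675,-.0065,.135 .651,-.0735,.135 .651,-.0735,.079; python3 - <<'E'
from h import *
grab('side','side2')
E
```

```text
t 3.575 tcp [ 0.468  -0.0075  0.0389] w 0.639 F [-0.5  0.6 -1. ] x [-0.  0. -1.] y [ 0.344 -0.939 -0.   ]
.4675,-.0065,.135 [-96.  -1.   0.] dist 96
.651,-.0735,.135 [ -96.  125. -149.] dist 217
.651,-.0735,.079 [ -40.  125. -149.] dist 199
```

View pics/side2.png

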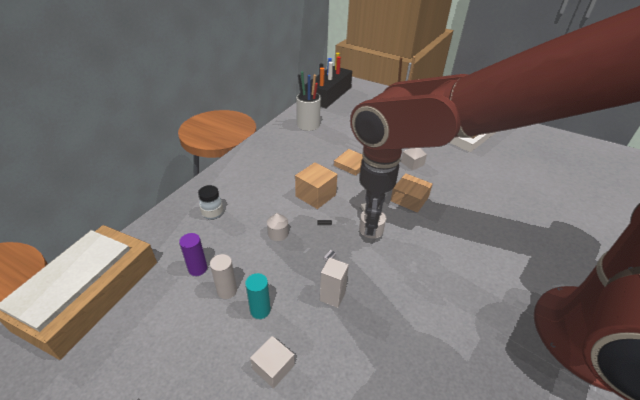

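The side view shows the drum held at (372,222). The opening of 0.64 is about 54 mm, which matches its diameter.

Request:
{"method": "play_rows", "body": {"plan": [[-40, 0, 0, 0, 1], [-80, 0, 0, 0, 1], [-96, 30, -36, 0, 1], [-96, 65, -77, 0, 1], [-96, 100, -119, 0, 1], [-96, 120, -143, 0, 1], [-96, 125, -149, 0, 1], [-96, 125, -149, 0, 1]]}}

```text
time: 4.62
tool_pos: [0.6504, -0.0735, 0.1339]
tool_rot: [-0.123, -0.696, -0.124, 0.697]
contact_force: [-0.7, 0.2, -2.1]
gripper_width: 0.638
```

Request:
{"method": "play_rows", "body": {"plan": [[15, 0, 0, 0, 1], [30, 0, 0, 0, 1], [42, 0, 0, 0, 1], [50, 0, 0, 0, 1], [50, 0, 0, 0, 1]]}}

```text
time: 5.25
tool_pos: [0.6503, -0.0736, 0.0832]
tool_rot: [-0.123, -0.696, -0.124, 0.697]
contact_force: [-0.4, -0.1, -1.3]
gripper_width: 0.645
```

```bash
python3 go.py .651,-.0735,.079; python3 - <<'E'
from h import *
f=grab('scene','scene3'); c=cloud(f); m=(abs(c[...,0]-.651)<.06)&(abs(c[...,1]+.0735)<.06)&(c[...,2]>.06)
im=cv2.resize(f['img'][130:280,200:420],None,fx=3,fy=3)[:,:,::-1]; cv2.imwrite('pics/s3c.png',im)
E
```

```text
t 5.25 tcp [ 0.6503 -0.0736  0.0832] w 0.645 F [-0.4 -0.1 -1.3] x [-0.002  0.    -1.   ] y [ 0.344 -0.939 -0.001]
.651,-.0735,.079 [ 4.  0. -1.] dist 4
```

View pics/s3c.png

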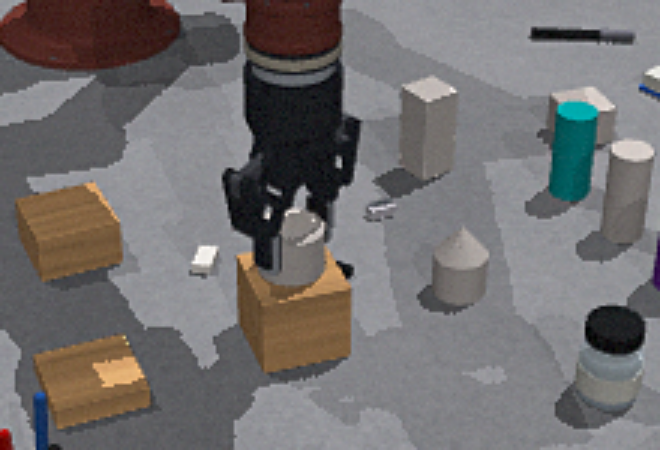

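The crop shows the drum upright and centred, just above the high plinth at (292,245). I'll lower it the last few mm.

Request:
{"method": "play_rows", "body": {"plan": [[2, 0, 0, 0, 1], [4, 0, 0, 0, 1], [4, 0, 0, 0, 1], [4, 0, 0, 0, 1]]}}

```text
time: 5.8
tool_pos: [0.6511, -0.0738, 0.0805]
tool_rot: [0.123, 0.696, 0.123, -0.696]
contact_force: [-0.6, -0.6, -1.4]
gripper_width: 0.633
```

Request:
{"method": "play_rows", "body": {"plan": [[1, 0, 0, 0, 1], [2, 0, 0, 0, 1], [2, 0, 0, 0, 1], [2, 0, 0, 0, 1]]}}

```text
time: 6.3
tool_pos: [0.6511, -0.0738, 0.0804]
tool_rot: [-0.123, -0.696, -0.123, 0.696]
contact_force: [-5.3, 1.0, 9.0]
gripper_width: 0.634
```

Contact is felt (9 N), so release, rise and move to the cone post.

Request:
{"method": "play_rows", "body": {"plan": [[-1, 0, 0, 0, 0.1], [-1, 0, 0, 0, -0.5], [-1, 0, 0, 0, -1], [-1, 0, 0, 0, -1], [-1, 0, 0, 0, -1], [-20, 0, 0, 0, -1], [-60, 0, 0, 0, -1], [-80, 0, 0, 0, -1]]}}

```text
time: 7.3
tool_pos: [0.6527, -0.0741, 0.1627]
tool_rot: [0.124, 0.698, 0.123, -0.694]
contact_force: [0.9, 0.2, 1.3]
gripper_width: 1.003
```

```bash
python3 go.py .657,.0885,.15  .657,.0885,.004
```

```text
t 7.3 tcp [ 0.6527 -0.0741  0.1627] w 1.003 F [0.9 0.2 1.3] x [ 0.005 -0.001 -1.   ] y [ 0.344 -0.939  0.003]
.657,.0885,.15 [  12. -151.  -60.] dist 163
.657,.0885,.004 [ 158. -152.  -59.] dist 227
```

Request:
{"method": "play_rows", "body": {"plan": [[0, -40, -16, 0, -1], [0, -80, -32, 0, -1], [0, -120, -47, 0, -1], [0, -145, -58, 0, -1], [0, -152, -60, 0, -1], [0, -152, -60, 0, -1]]}}

```text
time: 8.05
tool_pos: [0.6551, 0.0894, 0.1585]
tool_rot: [0.124, 0.696, 0.123, -0.696]
contact_force: [-0.0, 0.3, -0.0]
gripper_width: 1.001
```

```bash
python3 go.py .657,.0885,.004; python3 - <<'E'
from h import *
f=grab('wrist'); c=cloud(f); im=f['img']
q=c[(abs(c[...,0]-.657)<.045)&(abs(c[...,1]-.0885)<.045)&(c[...,2]>.02)&(c[...,2]<.07)]
print(len(q),q.max(0),'cone',np.mean(q,0),[(q[:,i].min()+q[:,i].max())/2 for i in(0,1)],'apex',q[q[:,2]>.055].mean(0))
f=grab('scene');c=cloud(f); q=c[(abs(c[...,0]-.651)<.045)&(abs(c[...,1]+.0735)<.045)&(c[...,2]>.104)&(c[...,2]<.118)]
print('drum',len(q),q.mean(0),(q.min(0)+q.max(0))/2,np.ptp(q,0))
E
```

```text
t 8.05 tcp [0.6551 0.0894 0.1585] w 1.001 F [-0.   0.3 -0. ] x [ 0. -0. -1.] y [ 0.344 -0.939  0.001]
.657,.0885,.004 [155.   1.  -1.] dist 155
2882 [0.6802176  0.11261091 0.06683543] cone [0.65981561 0.09005147 0.04778056] [np.float64(0.6560555728892701), np.float64(0.08876621363703033)] apex [0.65730967 0.08906319 0.0590388 ]
drum 251 [ 0.6527351  -0.07665381  0.1080963 ] [ 0.65132693 -0.07553856  0.10846077] [0.05717782 0.0551258  0.00779428]
```

Request:
{"method": "play_rows", "body": {"plan": [[45, 0, -1, 0, -1], [90, 1, -2, 0, -1], [125, 1, -2, 0, -1], [145, 1, -2, 0, -1], [154, 1, -2, 0, -1], [154, 1, -2, 0, -1], [154, 1, -2, 0, 1], [154, 1, -2, 0, 1]]}}

```text
time: 9.15
tool_pos: [0.6584, 0.0894, 0.0059]
tool_rot: [0.124, 0.697, 0.123, -0.695]
contact_force: [0.1, 0.0, 1.7]
gripper_width: 0.603
```

Request:
{"method": "play_rows", "body": {"plan": [[0, 0, 0, 0, 1], [0, 0, 0, 0, 1], [0, 0, 0, 0, 1], [-10, 0, 0, 0, 1], [-25, 0, 0, 0, 1], [-60, 0, 0, 0, 1], [-100, 0, 0, 0, 1], [-140, 0, 0, 0, 1]]}}

```text
time: 10.15
tool_pos: [0.657, 0.0893, 0.1461]
tool_rot: [-0.123, -0.696, -0.123, 0.696]
contact_force: [0.8, 0.2, -1.0]
gripper_width: 0.544
```

```bash
python3 go.py .4355,-.1895,.145  .4355,-.1895,.055; python3 - <<'E'
from h import *
f=grab('scene'); cv2.imwrite('pics/s4c.png',cv2.resize(f['img'][80:280,200:460],None,fx=3,fy=3)[:,:,::-1])
E
```

```text
t 10.15 tcp [0.657  0.0893 0.1461] w 0.544 F [ 0.8  0.2 -1. ] x [ 0. -0. -1.] y [ 0.344 -0.939  0.   ]
.4355,-.1895,.145 [  1. 186. 304.] dist 356
.4355,-.1895,.055 [ 91. 186. 304.] dist 368
```

View pics/s4c.png

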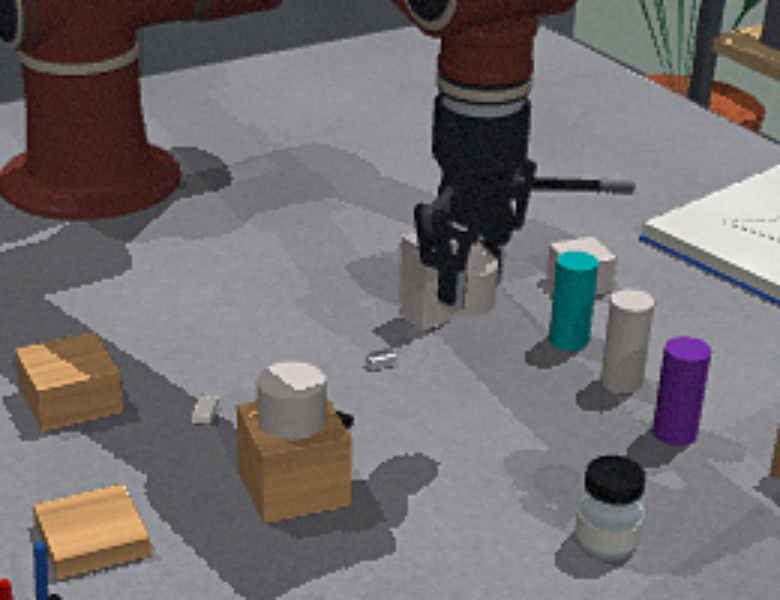

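The crop shows the cone post held upright at (480,280) and the drum standing centred on the high plinth at (292,400).

Request:
{"method": "play_rows", "body": {"plan": [[0, 20, 33, 0, 1], [0, 48, 79, 0, 1], [0, 76, 125, 0, 1], [0, 104, 171, 0, 1], [0, 132, 217, 0, 1], [0, 160, 262, 0, 1], [1, 180, 295, 0, 1], [1, 186, 304, 0, 1]]}}

```text
time: 11.2
tool_pos: [0.4346, -0.191, 0.1435]
tool_rot: [0.123, 0.697, 0.122, -0.696]
contact_force: [0.2, -0.5, -1.0]
gripper_width: 0.548
```

Request:
{"method": "play_rows", "body": {"plan": [[0, 0, 0, 0, 1], [20, 0, 0, 0, 1], [45, 0, 0, 0, 1], [70, 0, 0, 0, 1], [83, 0, 0, 0, 1], [88, 0, 0, 0, 1], [88, 0, 0, 0, 1], [88, 0, 0, 0, 1]]}}

```text
time: 12.2
tool_pos: [0.4365, -0.1902, 0.0564]
tool_rot: [0.124, 0.697, 0.123, -0.696]
contact_force: [-0.8, -0.8, -0.7]
gripper_width: 0.546
```

```bash
python3 go.py .4355,-.1895,.051
```

```text
t 12.2 tcp [ 0.4365 -0.1902  0.0564] w 0.546 F [-0.8 -0.8 -0.7] x [ 0.002 -0.001 -1.   ] y [ 0.344 -0.939  0.001]
.4355,-.1895,.051 [ 5. -1.  1.] dist 6
```

Request:
{"method": "play_rows", "body": {"plan": [[2, 0, 0, 0, 1], [4, 0, 0, 0, 1], [4, 0, 0, 0, 1], [4, 0, 0, 0, 1]]}}

```text
time: 12.7
tool_pos: [0.4357, -0.1898, 0.0513]
tool_rot: [-0.123, -0.696, -0.123, 0.696]
contact_force: [-0.4, 0.3, -0.2]
gripper_width: 0.547
```

Request:
{"method": "play_rows", "body": {"plan": [[1, 0, 0, 0, 1], [2, 0, 0, 0, 1], [2, 0, 0, 0, 1], [2, 0, 0, 0, 1]]}}

```text
time: 13.2
tool_pos: [0.4358, -0.1899, 0.051]
tool_rot: [-0.123, -0.696, -0.124, 0.697]
contact_force: [-5.6, 3.2, 11.7]
gripper_width: 0.539
```

Contact is felt (12 N), so release and move on to the tall cylinder.

Request:
{"method": "play_rows", "body": {"plan": [[-1, 0, 0, 0, 0.1], [-1, 0, 0, 0, -0.5], [-1, 0, 0, 0, -1], [-1, 0, 0, 0, -1], [-1, 0, 0, 0, -1], [-20, 0, 0, 0, -1], [-60, 0, 0, 0, -1], [-110, 0, 0, 0, -1]]}}

```text
time: 14.2
tool_pos: [0.4348, -0.1892, 0.1591]
tool_rot: [-0.123, -0.695, -0.124, 0.697]
contact_force: [0.4, -0.9, 0.3]
gripper_width: 1.001
```

```bash
python3 go.py .4355,-.1895,.18 .6535,.2745,.18; python3 - <<'E'
from h import *
for n in('scene','side'):
    f=grab(n);c=cloud(f); q=c[(abs(c[...,0]-.4355)<.04)&(abs(c[...,1]+.1895)<.04)&(c[...,2]>.06)&(c[...,2]<.115)]
    print('cone',len(q),q[q[:,2]>.095].mean(0),q.max(0))
cv2.imwrite('pics/side5c.png',cv2.resize(f['img'][80:330,150:480],None,fx=2,fy=2)[:,:,::-1])
E
```

```text
t 14.2 tcp [ 0.4348 -0.1892  0.1591] w 1.001 F [ 0.4 -0.9  0.3] x [-0.002  0.002 -1.   ] y [ 0.344 -0.939 -0.002]
.4355,-.1895,.18 [-21.   0.  -0.] dist 21
.6535,.2745,.18 [ -21. -360. -365.] dist 513
cone 289 [ 0.44041448 -0.19234591  0.0999277 ] [ 0.46420628 -0.16789527  0.10815627]
cone 347 [ 0.43264225 -0.18514633  0.10062087] [ 0.45770282 -0.16489227  0.10938914]
```

View pics/side5c.png

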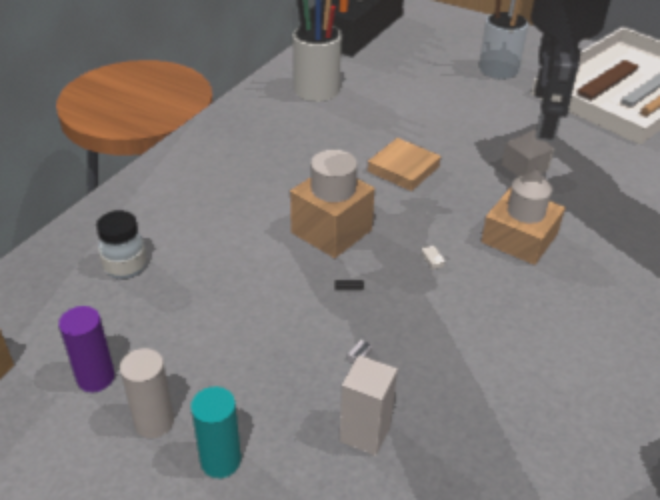

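The drum (334,175) and the cone post (530,200) both stand centred on their plinths.

Request:
{"method": "play_rows", "body": {"plan": [[-20, -20, -20, 0, -1], [-25, -58, -59, 0, -1], [-25, -98, -99, 0, -1], [-25, -138, -140, 0, -1], [-25, -178, -180, 0, -1], [-25, -218, -221, 0, -1], [-25, -258, -261, 0, -1], [-25, -298, -302, 0, -1]]}}

```text
time: 15.3
tool_pos: [0.6174, 0.1956, 0.1834]
tool_rot: [-0.124, -0.696, -0.123, 0.696]
contact_force: [0.8, -0.4, 0.2]
gripper_width: 0.999
```

Request:
{"method": "play_rows", "body": {"plan": [[0, -30, -30, 0, -1], [0, -55, -55, 0, -1], [0, -62, -63, 0, -1], [0, -62, -63, 0, -1]]}}

```text
time: 15.8
tool_pos: [0.6546, 0.2736, 0.1834]
tool_rot: [-0.124, -0.696, -0.123, 0.697]
contact_force: [0.2, -0.4, 0.3]
gripper_width: 0.995
```

```bash
python3 go.py .6535,.2745,.04; python3 - <<'E'
from h import *
f=grab('wrist','wrist6'); c=cloud(f)
q=c[(abs(c[...,0]-.6535)<.035)&(abs(c[...,1]-.2745)<.035)&(c[...,2]>.085)&(c[...,2]<.1)]
print(len(q),q.mean(0),(q.min(0)+q.max(0))/2,np.ptp(q,0))
E
```

```text
t 15.8 tcp [0.6546 0.2736 0.1834] w 0.995 F [ 0.2 -0.4  0.3] x [-0.001 -0.001 -1.   ] y [ 0.344 -0.939  0.   ]
.6535,.2745,.04 [143.  -1.   1.] dist 143
2277 [0.65423025 0.27473308 0.0909317 ] [0.65363524 0.27431298 0.08932663] [0.03929431 0.03962322 0.00796618]
```

View pics/wrist6.png

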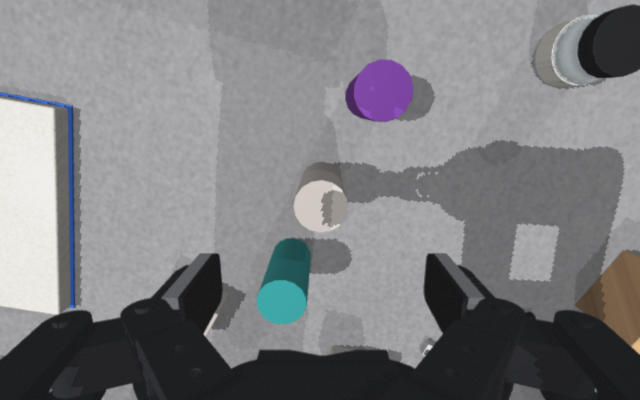

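The wrist view shows the white cylinder at (320,206), centred between the fingers. Turquoise (282,300) and purple (380,92) lie clear of the jaw line.

Request:
{"method": "play_rows", "body": {"plan": [[40, -1, 1, 0, -1], [80, -1, 1, 0, -1], [115, -1, 1, 0, -1], [136, -1, 1, 0, -1], [143, -1, 1, 0, -1], [143, -1, 1, 0, -1], [143, -1, 1, 0, 1], [143, -1, 1, 0, 1]]}}

```text
time: 16.85
tool_pos: [0.6545, 0.2746, 0.043]
tool_rot: [0.123, 0.697, 0.124, -0.695]
contact_force: [-0.6, 0.4, -0.1]
gripper_width: 0.606
```

Request:
{"method": "play_rows", "body": {"plan": [[0, 0, 0, 0, 1], [0, 0, 0, 0, 1], [0, 0, 0, 0, 1], [-10, 0, 0, 0, 1], [-30, 0, 0, 0, 1], [-70, 0, 0, 0, 1], [-110, 0, 0, 0, 1], [-140, 0, 0, 0, 1]]}}

```text
time: 17.85
tool_pos: [0.6541, 0.2744, 0.1848]
tool_rot: [0.123, 0.697, 0.123, -0.695]
contact_force: [-0.6, -0.4, -1.3]
gripper_width: 0.454
```

```bash
python3 go.py .6325,-.2465,.18  .6325,-.2465,.066; python3 - <<'E'
from h import *
f=grab('scene'); cv2.imwrite('pics/s7c.png',cv2.resize(f['img'][60:280,200:460],None,fx=2.5,fy=2.5)[:,:,::-1])
E
```

```text
t 17.85 tcp [0.6541 0.2744 0.1848] w 0.454 F [-0.6 -0.4 -1.3] x [ 0.003  0.001 -1.   ] y [ 0.344 -0.939  0.   ]
.6325,-.2465,.18 [  4. 482. 199.] dist 521
.6325,-.2465,.066 [118. 482. 200.] dist 535
```

View pics/s7c.png

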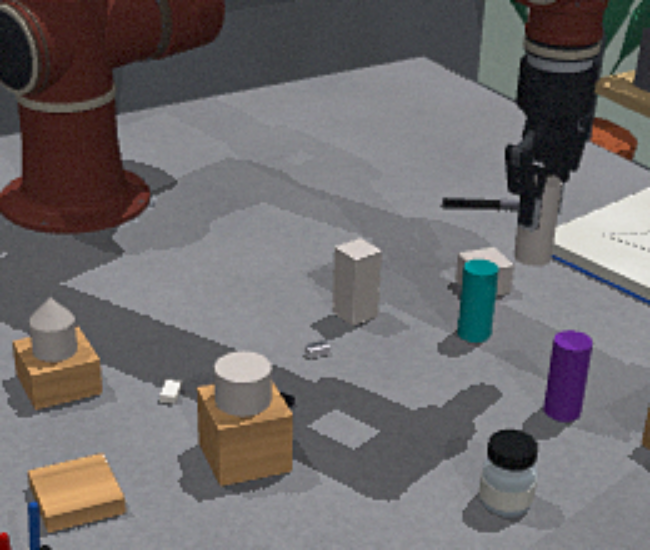

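The tall cylinder is held upright at (537,220) with an opening of 38 mm. Its foot is at about 0.14 m, so it clears the drum's top at 0.11 m, and I'll lift it a little more.

Request:
{"method": "play_rows", "body": {"plan": [[-10, 25, 10, 0, 1], [-15, 70, 29, 0, 1], [-15, 118, 49, 0, 1], [-15, 166, 69, 0, 1], [-15, 214, 88, 0, 1], [-15, 262, 108, 0, 1], [-15, 310, 128, 0, 1], [-15, 350, 145, 0, 1]]}}

```text
time: 18.9
tool_pos: [0.6359, -0.1071, 0.1949]
tool_rot: [-0.123, -0.695, -0.123, 0.697]
contact_force: [-0.8, 1.3, -2.6]
gripper_width: 0.45
```

Request:
{"method": "play_rows", "body": {"plan": [[0, 40, 17, 0, 1], [0, 80, 33, 0, 1], [0, 110, 46, 0, 1], [0, 128, 53, 0, 1], [0, 132, 55, 0, 1], [0, 132, 55, 0, 1]]}}

```text
time: 19.65
tool_pos: [0.6311, -0.2465, 0.196]
tool_rot: [-0.123, -0.696, -0.124, 0.696]
contact_force: [-0.1, -0.4, -1.7]
gripper_width: 0.46
```

```bash
python3 go.py .6325,-.2465,.066
```

```text
t 19.65 tcp [ 0.6311 -0.2465  0.196 ] w 0.46 F [-0.1 -0.4 -1.7] x [-0.001  0.001 -1.   ] y [ 0.344 -0.939 -0.001]
.6325,-.2465,.066 [130.   1.  -1.] dist 130
```

Request:
{"method": "play_rows", "body": {"plan": [[30, 0, -1, 0, 1], [65, 1, -1, 0, 1], [95, 1, -1, 0, 1], [115, 1, -1, 0, 1], [126, 1, -1, 0, 1], [130, 1, -1, 0, 1], [130, 1, -1, 0, 1], [130, 1, -1, 0, 1]]}}

```text
time: 20.65
tool_pos: [0.6334, -0.2481, 0.0677]
tool_rot: [0.124, 0.697, 0.123, -0.696]
contact_force: [0.4, 0.6, -0.5]
gripper_width: 0.454
```

Request:
{"method": "play_rows", "body": {"plan": [[1, 0, 0, 0, 1], [3, 0, 0, 0, 1], [3, 0, 0, 0, 1], [3, 0, 0, 0, 1]]}}

```text
time: 21.15
tool_pos: [0.6326, -0.2477, 0.0632]
tool_rot: [-0.123, -0.696, -0.123, 0.696]
contact_force: [-0.3, -0.4, -1.9]
gripper_width: 0.458
```

Request:
{"method": "play_rows", "body": {"plan": [[1, 0, 0, 0, 1], [2, 0, 0, 0, 1], [2, 0, 0, 0, 1], [2, 0, 0, 0, 1]]}}

```text
time: 21.65
tool_pos: [0.6329, -0.2477, 0.0627]
tool_rot: [0.123, 0.696, 0.123, -0.696]
contact_force: [-3.0, 1.4, 5.3]
gripper_width: 0.453
```

Contact is felt (5 N), so release and retreat upward.

Request:
{"method": "play_rows", "body": {"plan": [[-1, 0, 0, 0, 0.2], [-1, 0, 0, 0, -0.4], [-1, 0, 0, 0, -1], [-1, 0, 0, 0, -1], [-1, 0, 0, 0, -1], [-20, 0, 0, 0, -1], [-70, 0, 0, 0, -1], [-125, 0, 0, 0, -1]]}}

```text
time: 22.65
tool_pos: [0.6323, -0.2475, 0.1882]
tool_rot: [-0.123, -0.696, -0.124, 0.696]
contact_force: [0.1, -0.1, -0.4]
gripper_width: 0.999
```

Request:
{"method": "play_rows", "body": {"plan": [[-40, 30, 0, 0, -1], [-60, 90, 0, 0, -1], [-60, 140, 0, 0, -1], [-60, 160, 0, 0, -1], [-60, 160, 0, 0, -1], [-60, 160, 0, 0, -1]]}}

```text
time: 23.4
tool_pos: [0.6876, -0.3971, 0.2472]
tool_rot: [0.124, 0.696, 0.124, -0.696]
contact_force: [0.3, 0.7, 0.9]
gripper_width: 0.996
```

```bash
python3 go.py; python3 - <<'E'
from h import *
T={'tall':(.6325,-.2465,.11,.032),'drum':(.6515,-.0735,.11,.04),'cone':(.4355,-.1895,.1,.04),'prism':(.465,.1775,.09,.04),'block':(.484,.355,.04,.045),'pyr':(.482,-.342,.055,.03)}
C=[]
for n in('scene','side'):
    f=grab(n,n+'8');C.append(cloud(f).reshape(-1,3))
for k,(x,y,z,r) in T.items():
    for c in C+[np.vstack(C)]:
        q=c[(abs(c[:,0]-x)<r)&(abs(c[:,1]-y)<r)&(abs(c[:,2]-z)<.008)]
        if len(q):print(k,len(q),q.mean(0).round(4),'mid',((q.min(0)+q.max(0))/2).round(4))
E
```

```text
t 23.4 tcp [ 0.6876 -0.3971  0.2472] w 0.996 F [0.3 0.7 0.9] x [ 0.001  0.    -1.   ] y [ 0.344 -0.939  0.   ]
tall 169 [ 0.636  -0.2488  0.1077] mid [ 0.6329 -0.248   0.1069]
tall 127 [ 0.6296 -0.2425  0.1093] mid [ 0.631  -0.2461  0.1078]
tall 296 [ 0.6332 -0.2461  0.1084] mid [ 0.6327 -0.2461  0.1078]
drum 269 [ 0.6539 -0.0767  0.1077] mid [ 0.6504 -0.0759  0.1068]
drum 302 [ 0.6463 -0.0702  0.1096] mid [ 0.6478 -0.0739  0.1076]
drum 571 [ 0.6498 -0.0733  0.1087] mid [ 0.6499 -0.0744  0.1076]
cone 70 [ 0.4415 -0.1929  0.0974] mid [ 0.4381 -0.192   0.1   ]
cone 95 [ 0.432  -0.1834  0.0983] mid [ 0.4333 -0.186   0.1   ]
cone 165 [ 0.4361 -0.1874  0.0979] mid [ 0.4356 -0.1897  0.1   ]
prism 117 [0.4681 0.1747 0.0872] mid [0.4662 0.1768 0.0866]
prism 430 [0.462  0.18   0.0894] mid [0.4629 0.1777 0.0875]
prism 547 [0.4633 0.1789 0.089 ] mid [0.4644 0.1773 0.0875]
block 107 [0.4824 0.3608 0.0374] mid [0.4846 0.3567 0.0368]
block 1041 [0.4813 0.3574 0.0396] mid [0.4827 0.3554 0.0376]
block 1148 [0.4814 0.3577 0.0394] mid [0.4846 0.356  0.0376]
pyr 88 [ 0.4891 -0.3451  0.0524] mid [ 0.4842 -0.343   0.0541]
pyr 87 [ 0.4797 -0.3365  0.0527] mid [ 0.4819 -0.3346  0.0548]
pyr 175 [ 0.4845 -0.3408  0.0526] mid [ 0.4819 -0.3403  0.0548]
```

View pics/scene8.png

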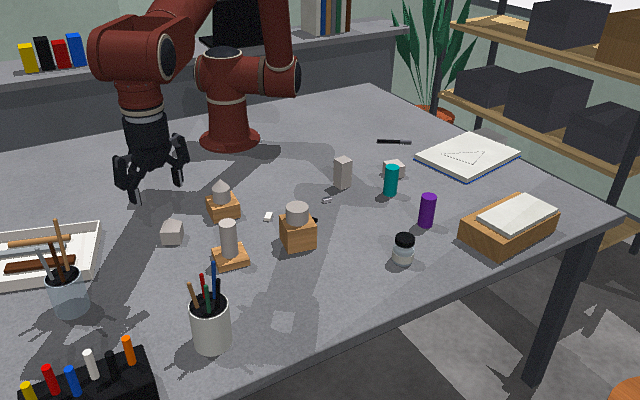

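The picture shows all three round solids upright on their plinths: tall (229,240), cone (222,193) and drum (297,212). The flat-sided ones have not moved, and the gripper is clear of everything.

```bash
python3 -c "
from plant import manip
print(manip.job_done())"
```

```text
the job is handed in; nothing more can be done
None
```

The three round plaster solids now stand upright on their plinths, and the job was handed in after about 23.5 s of the 83 s allowed. The tall cylinder is on the low plinth, the cone-topped post on the middle one and the drum on the high one. I lowered each until the wrist felt contact (5–12 N) before letting go.

My last check, combining both fixed cameras, gave:

| Solid | Distance from plinth centre | Allowed |
|---|---|---|
| Tall cylinder | about 1 mm | 15 mm |
| Cone-topped post | about 1 mm | 15 mm |
| Drum | 1–2 mm | 15 mm |

- **Height and tilt:** the tops of the tall cylinder and the drum measured about 0.11 m, as expected. The cone's point read 0.108–0.109 m just after placing. All three look upright in the last picture; I did not measure tilt.
- **Flat-sided solids:** all three were within about 2 mm of where they started, which is within measurement noise.
- **Look-alikes:** the purple and turquoise cylinders were not touched.
- **Disagreement:** no check failed. The two cameras differed by up to about 8 mm in the middle of the visible points, most for the pyramid. Each camera sees only its own side of a solid, and the combined values agree.

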